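# Find the loose fixture bolt and hold its cap open for inspection

## Task

On the grey inspection fixture, pull the black stop knob out to the right to its stop so that the caps are released, then tap the heads of the three bolts from above one after another, from the robot's left to its right, to find the one loose bolt, which sinks under the fingers. Then take the loose bolt's cap by its tab, lift it well open (60 degrees is good, 40 is the least) and finish while still holding it open with the gripper, so that the lock nut can be inspected. Keep the other two caps shut and leave the things lying around where they are.

Things in the scene. Friction and masses are not known exactly. Their poses are not given: they have to be found in the camera images.
- fixture: painted grey base plate 200 (x) x 300 (y) x 15 mm, fixed to the bench, its place and turn vary. Origin: centre of its underside, at bench height. +x points away from the robot, +y to its left. Three identical-looking steel stations stand on it in a row along y at x -20 mm, y +95, 0 and -95 mm; which named station is in which place varies
- stop_knob (a joint): travel of the stop rail, 0 (home, its hooks hold all caps shut) to 0.030 m (out at its stop), along the fixture's -y. The rail is a 9 mm dark bar along y on the base in front of the stations. An over-centre spring, about 5 N, pulls it home in the first half of its travel and to the out stop in the second half, where it stays
- knob_grip (a point): grip point of the stop knob, a black upright post 18 mm in diameter at the right (-y) end of the rail, moving with it. The point is on its axis 59 mm above the bench, 11 mm below its top; the bar under it has its top 25 mm above the bench. 45 mm free on its left. Home, it lies at x -50, y -185 mm in the fixture's frame
- bolt_a: the captive bolt of this letter, axes as the fixture's; its origin lies on the bolt's axis 15 mm above the bench, 58 mm below the top of the head
- bolt_a_top (a point): centre of the top of that bolt's round dark steel head (20 mm diameter), which pokes up through a 30 mm hole in its cap; 73 mm above the bench, 20 mm above the cap's plate. Two of the three bolts are tight and rigid; in the loose one only a rubber ring holds the bolt up: pressed with over 2.5 N it sinks 6 mm and stays down. Untouched, they look the same
- cap_a_tab (a point): grip point on the lifting tab of this cap: a level tongue 16 mm wide (y), 8 mm thick, reaching 46 mm towards the robot from the cap's plate. Mid-thickness, 14 mm from its free end, 58 mm in front of the bolt's axis; 51 mm above the bench when shut. Its x axis points along the tab at the hinge axis, 94 mm away, parallel to y, 51 mm above the bench
- cap_a (a joint): opening angle of this bolt's cap (50 x 60 mm aluminium plate around the bolt's head, 120 g): 0 shut, at most 1.4 rad; the tab rises and swings away from the robot. Lightly sprung: it falls shut if let go, about 2 to 3 N at the tab holds it
- bolt_b: the captive bolt of this letter, axes as the fixture's; its origin lies on the bolt's axis 15 mm above the bench, 58 mm below the top of the head
- bolt_b_top (a point): centre of the top of that bolt's round dark steel head (20 mm diameter), which pokes up through a 30 mm hole in its cap; 73 mm above the bench, 20 mm above the cap's plate. Two of the three bolts are tight and rigid; in the loose one only a rubber ring holds the bolt up: pressed with over 2.5 N it sinks 6 mm and stays down. Untouched, they look the same
- cap_b_tab (a point): grip point on the lifting tab of this cap: a level tongue 16 mm wide (y), 8 mm thick, reaching 46 mm towards the robot from the cap's plate. Mid-thickness, 14 mm from its free end, 58 mm in front of the bolt's axis; 51 mm above the bench when shut. Its x axis points along the tab at the hinge axis, 94 mm away, parallel to y, 51 mm above the bench
- cap_b (a joint): opening angle of this bolt's cap (50 x 60 mm aluminium plate around the bolt's head, 120 g): 0 shut, at most 1.4 rad; the tab rises and swings away from the robot. Lightly sprung: it falls shut if let go, about 2 to 3 N at the tab holds it
- bolt_c: the captive bolt of this letter, axes as the fixture's; its origin lies on the bolt's axis 15 mm above the bench, 58 mm below the top of the head
- bolt_c_top (a point): centre of the top of that bolt's round dark steel head (20 mm diameter), which pokes up through a 30 mm hole in its cap; 73 mm above the bench, 20 mm above the cap's plate. Two of the three bolts are tight and rigid; in the loose one only a rubber ring holds the bolt up: pressed with over 2.5 N it sinks 6 mm and stays down. Untouched, they look the same
- cap_c_tab (a point): grip point on the lifting tab of this cap: a level tongue 16 mm wide (y), 8 mm thick, reaching 46 mm towards the robot from the cap's plate. Mid-thickness, 14 mm from its free end, 58 mm in front of the bolt's axis; 51 mm above the bench when shut. Its x axis points along the tab at the hinge axis, 94 mm away, parallel to y, 51 mm above the bench
- cap_c (a joint): opening angle of this bolt's cap (50 x 60 mm aluminium plate around the bolt's head, 120 g): 0 shut, at most 1.4 rad; the tab rises and swings away from the robot. Lightly sprung: it falls shut if let go, about 2 to 3 N at the tab holds it
- spare_screw: loose bystander: a steel thumbscrew standing on its 20 mm head, 34 mm tall, on the fixture's deck behind the stations; origin at the centre of its underside as built
- parts_tray: loose bystander: white divided tray 40 x 90 x 18 mm on the fixture's deck behind the stations; origin at the centre of its underside as built
- loupe: loose bystander: black eye loupe, 38 mm across, 34 mm tall, on the bench between robot and fixture; origin at the centre of its underside as built
- screwdriver: loose bystander: black-handled screwdriver 190 mm long, lying left of the fixture
- jar: loose bystander: white jar 52 mm across, 60 mm tall, left of the fixture; origin at the centre of its underside as built
- mouse: loose bystander: black computer mouse 105 x 60 x 30 mm, at the right; origin at the centre of its underside as built

How it is judged:
By the outcome, as a careful person would: the job done as asked, in the order asked, and still so for the second after the job is handed in, while the arm keeps its last pose, push and grip.
It also fails if it takes over 54 s, if anything falls off the work surface, if the arm or the gripper's body presses on something with over 40 N, if the wrist force passes 120 N, or if a joint passes its speed limit or range.

## Robot

A 6-joint arm with a two-finger parallel gripper is mounted at the origin on the work surface. World frame = base frame: x ahead of the robot, y to its left, z up, the work surface at z = 0. Lengths are in mm, angles in rad, forces in N, time in s.
With the tool pointing down it reaches from about 275 to 750 mm from the base axis. Payload 10.2 kg.
Tool frame: the origin (TCP) lies at the very end of the fingers, on their centre line; the grasp point (between the pads) lies 19 mm behind it; z points along the fingers, y is the direction in which the jaws open and shut (so a half turn about z gives the same grasp; the last joint's range is limited). The gripper opens to 85 mm and grips with 20 to 120 N. Pads are 22 mm wide; open, the fingers measure 114 mm over their backs; the gripper's body (76 mm by 85 mm) begins 54 mm behind the grasp point. The pads swing forward as they close: fully open they stand 13 mm farther back than shut.
Start: joints at [-0.223, 0.313, 1.498, -0, 1.331, -0.223], TCP at [525.006, -0.013, 231.294] pointing down, gripper open.
Joint ranges: [-2.94, 2.94], [-0.97, 2.17], [0.19, 2.56], [-1.23, 4.37], [0.02, 3.11], [-2.88, 2.88]. Speed limits (rad/s): [2.39, 2.39, 3.01, 3.14, 3.14, 3.14].

## Interface

Orientations are given as a unit quaternion [w, x, y, z].
In Python, from rig import readout, cams, finish_job gives the robot as it stands. The module is installed in compiled form; this text tells all that it offers.
- The arm moves only by the tool carry_out, never from a script. Its argument "steps" is one flat list of numbers, 7 for each row, row after row: the shift along the tool's x, y, z in cm, then the turn, a rotation vector about the tool's x, y, z in units of 5 degrees (1.0 is 5 degrees), then the opening, from -1 (shut) to 1 (fully open), so that 0 is half open. In form: [x, y, z, ax, ay, az, hand, x, y, z, ax, ay, az, hand, ...]. A call has 1 to 20 rows; each row shifts and turns the commanded pose from where the row before left it, along the tool's axes as they then stand; what a row does not reach is not made up. A row lasts 1/12 s, in which the tool goes at most 41.7 mm and 7.16 degrees, less where a joint would pass 70% of its speed; a pose out of reach is approached as far as the arm can. A call with a gripper value outside its range is refused whole. The fingers move at their own pace and stop on an object; "grip_force" is the grip in N (left out, the last holds). Time passes only in rows, so rows that do not move let the fingers close. It gives the time, the measured TCP pose, the force and the opening at its end, in the units of the state.
- readout.sense(): the state, without advancing time (a new reading comes with each control period).
- cams.capture(name): name is "scene" or "side" or "wrist"; returns the picture (480x640x3 uint8, red, green, blue); there is no depth.
- cams.calibration(name): a dict with "fx", "fy", "cx", "cy" (pixels), "R" (3x3) and "t" (3): a world point X has camera coordinates R X + t; the wrist camera has in their place "T_tool_cam" (4x4, takes a point from camera to tool coordinates, whose origin is the TCP and whose axes are the flange's). Camera axes: x right, y down, z forward; pixel columns grow to the right and rows downward; lengths in mm; the calibration is good to about 2 mm. A picture is of the moment at which its call begins: read the wrist's pose just before it. calibration takes no time and is no camera call.
- finish_job(): hands the job in, once; it reports no verdict.
The state is a dict: "time_s": time; "joints": joint angles; "dq": joint speeds; "tau": joint torques, N m; "eef_pos": TCP position; "ee_rot": TCP orientation; "force": force on the tool from outside, world axes, zero at the start; "wrist_torque": the same for the moment, N m; "grip_width": opening from 0.0 (shut) to 1.0 (fully open).
Only numpy, scipy, OpenCV 4.12 (cv2) and the standard library are available. Lean on these libraries where they do the work, as an engineer would, in place of code of your own. Each camera call takes 0.05 s, during which the arm holds its last target.

## Working session

There is one attempt and no reset: what is moved stays moved. The work goes in short steps, Python scripts to look and compute and a tool call to move; the robot and the scene stay as the last step left them, time stands still between calls to the robot, and variables do not carry over. Pictures are saved under pics/ and viewed, and the job is handed in when it is done.

Besides the shell and the picture viewer there is one more tool, called after "Request:" by a JSON object that holds its "api" and its "payload". carry_out: Moves the arm, as the interface text tells. Its arguments: {"type":"object","properties":{"steps":{"type":"array","items":{"type":"number"}},"grip_force":{"type":"number"}},"required":["steps"]}

```bash
mkdir -p pics; python3 - <<'E'
from rig import readout,cams
import cv2
print(readout.sense())
for n in("scene","side","wrist"):
    cv2.imwrite(f"pics/{n}0.png",cams.capture(n)[:,:,::-1]); print(n,cams.calibration(n))
E
```

```text
{'time_s': 0.0, 'joints': array([-2.23372759e-01,  3.13440575e-01,  1.49844773e+00, -2.57596977e-05,
        1.33104431e+00, -2.23403287e-01]), 'dq': array([ 0.00134667,  0.00116057, -0.00039709, -0.00116648, -0.00240676,
       -0.00149021]), 'tau': array([-5.78409599e-04, -4.12261176e+01, -2.59742296e+01, -3.58453699e-04,
        4.11797926e-03, -1.23038126e-05]), 'eef_pos': array([5.24726278e+02, 5.77645479e-02, 2.30735909e+02]), 'ee_rot': array([-5.60262092e-04,  7.07093660e-01,  7.07119584e-01, -3.67610192e-04]), 'force': array([-0.20912422,  0.44250696,  0.55369965]), 'wrist_torque': array([-0.04038855, -0.02416163, -0.01992007]), 'grip_width': 0.9997388713360643}
scene {'fx': 483.26669142733124, 'fy': 483.26669142733124, 'cx': 320.8837120788618, 'cy': 239.29178377114894, 'R': array([[-0.72448296,  0.68923417,  0.00898357],
       [ 0.47724306,  0.51096893, -0.71494741],
       [-0.49735651, -0.51367987, -0.69912051]]), 't': array([ 410.60705236, -177.93437619, 1262.35525897])}
side {'fx': 622.3745136588592, 'fy': 622.3745136588592, 'cx': 317.79902883314884, 'cy': 239.77398695599223, 'R': array([[ 0.76888604, -0.63934008,  0.00764983],
       [-0.46073022, -0.56230185, -0.68669082],
       [ 0.44333048,  0.52446248, -0.72690934]]), 't': array([-421.4597266 ,  279.36852707, 1230.39123066])}
wrist {'fx': 362.64863341819256, 'fy': 362.64863341819256, 'cx': 318.3097712972116, 'cy': 231.44867478871345, 'T_tool_cam': array([[ 5.89804769e-04, -9.61974020e-01, -2.73140323e-01,
         6.96606818e+01],
       [ 9.99999675e-01,  7.17478822e-04, -3.67545181e-04,
        -5.83792301e-01],
       [ 5.49541313e-04, -2.73140018e-01,  9.61974131e-01,
        -1.42460289e+02],
       [ 0.00000000e+00,  0.00000000e+00,  0.00000000e+00,
         1.00000000e+00]])}
```

View pics/scene0.png

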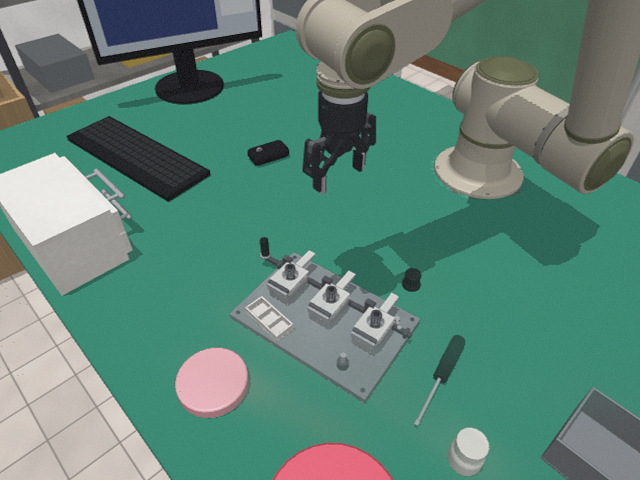

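View pics/side0.png

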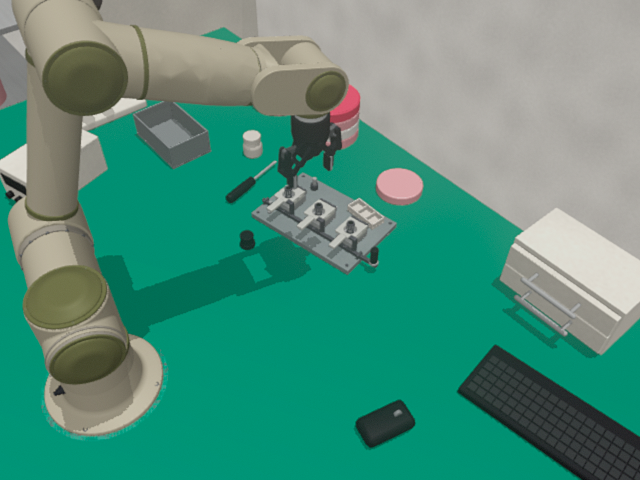

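View pics/wrist0.png

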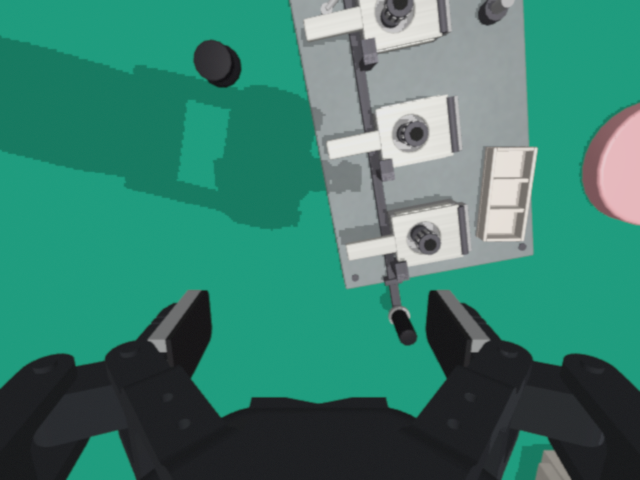

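The wrist view shows the knob at about (402,325), the three stations to its upper side with heads at (428,238), (411,132) and (398,8), and the tabs pointing left. Next I'll zoom in on the fixed views.

```bash
python3 - <<'E'
import cv2
a=cv2.imread("pics/scene0.png")[225:405,220:430]; cv2.imwrite("pics/scene0z.png",cv2.resize(a,None,fx=3.3,fy=3.3,interpolation=cv2.INTER_CUBIC))
a=cv2.imread("pics/side0.png")[165:285,240:400]; cv2.imwrite("pics/side0z.png",cv2.resize(a,None,fx=5,fy=5,interpolation=cv2.INTER_CUBIC))
a=cv2.imread("pics/wrist0.png")[0:360,290:550]; cv2.imwrite("pics/wrist0z.png",cv2.resize(a,None,fx=1.666667,fy=1.666667,interpolation=cv2.INTER_CUBIC))
E
```

```text
(no output)
```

View pics/scene0z.png

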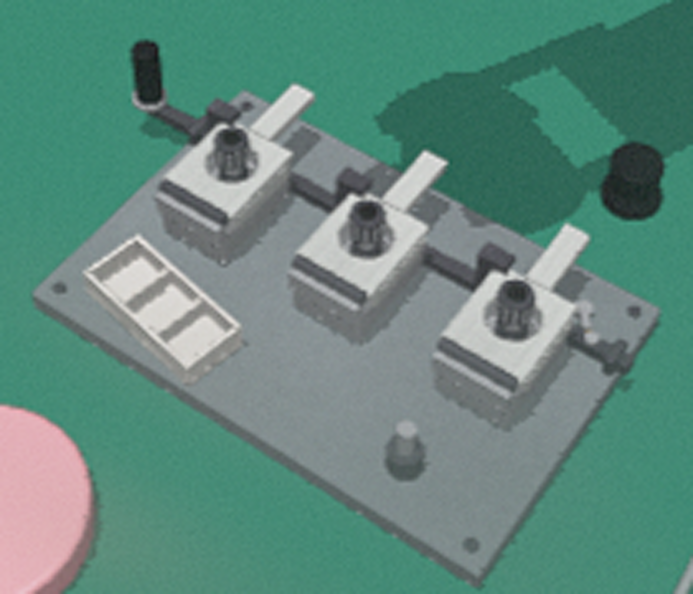

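View pics/side0z.png

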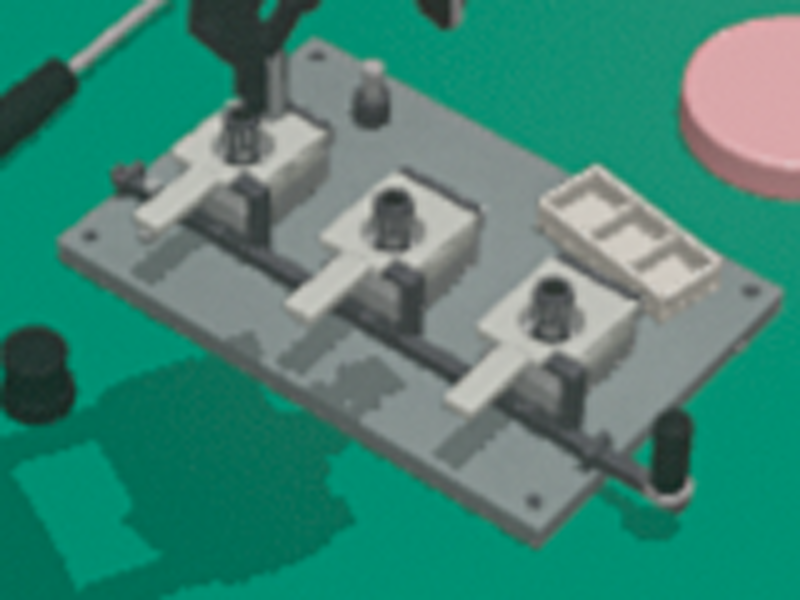

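View pics/wrist0z.png

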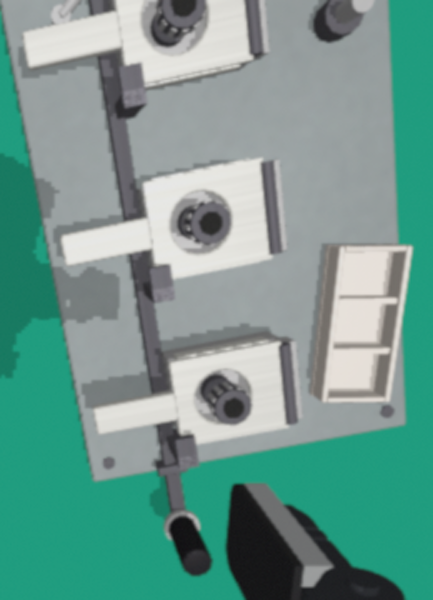

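```bash
cat > h.py <<'E'
import numpy as np
from scipy.spatial.transform import Rotation as Rn
from scipy.optimize import least_squares
def cam_fixed(c): return (c,np.array(c['R']),np.array(c['t']))
def cam_wrist(c,pos,q):
    T=np.array(c['T_tool_cam']); W=np.eye(4); W[:3,:3]=Rn.from_quat(np.roll(q,-1)).as_matrix(); W[:3,3]=pos
    M=np.linalg.inv(W@T); return (c,M[:3,:3],M[:3,3])
def proj(cam,X):
    c,R,t=cam; p=R@np.asarray(X)+t; return np.array([c['fx']*p[0]/p[2]+c['cx'],c['fy']*p[1]/p[2]+c['cy']])
def tri(obs,x0=(520,0,50)):
    r=least_squares(lambda X:np.concatenate([proj(k,X)-p for k,p in obs]),x0); return r.x,np.abs(r.fun).max()
E
python3 - <<'E'
from rig import readout,cams
from h import *
s=readout.sense()
S=cam_fixed(cams.calibration("scene"));D=cam_fixed(cams.calibration("side"));W=cam_wrist(cams.calibration("wrist"),s['eef_pos'],s['ee_rot'])
z=lambda p,f,o:np.array(p)/f+np.array(o)
P={'headR':((232,138),(553,292),(233,407)),'headM':((368,212),(395,202),(212,222)),'headL':((516,292),(242,120),(182,5)),
'knobtop':((146,47),(671,417),(196,561)),'tabR':((302,93),(457,405),(96,420)),'tabM':((434,160),(298,312),(63,249)),'tabL':((577,235),(147,226),(25,50))}
loc={'headR':(-20,-95,73),'headM':(-20,0,73),'headL':(-20,95,73),'knobtop':(-50,-185,70),'tabR':(-92,-95,55),'tabM':(-92,0,55),'tabL':(-92,95,55)}
O=[]
for k,(a,b,c) in P.items():
    o=[(S,z(a,3.3,(220,225))),(D,z(b,5,(240,165))),(W,z(c,5/3,(290,0)))]
    x,e=tri(o); print(k,x.round(1),round(e,1)); O+=[(k,)+q for q in o]
    for i,j in((0,1),(0,2),(1,2)): print('   ',tri([o[i],o[j]])[0].round(1))
def w(p,k): 
    c,s_=np.cos(p[2]),np.sin(p[2]);l=loc[k]; return np.array([p[0]+c*l[0]-s_*l[1],p[1]+s_*l[0]+c*l[1],l[2]+p[3]])
r=least_squares(lambda p:np.concatenate([proj(cm,w(p,k))-q for k,cm,q in O]),[560,50,0,0]);print(r.x,np.degrees(r.x[2]),np.abs(r.fun).reshape(-1,6).round(1))
for k in loc: print(k,w(r.x,k).round(1))
E
```

```text
headR [621.5 -28.1  70.6] 0.8
    [620.2 -30.   70.4]
    [621.  -27.2  72.7]
    [622.5 -28.6  67.9]
headM [603.3  65.7  71.4] 1.2
    [601.9  63.   70.5]
    [602.9  66.   73.6]
    [604.9  66.   66. ]
headL [583.3 158.   71.4] 1.3
    [582.3 155.4  69.6]
    [583.1 157.9  72.7]
    [584.7 160.3  64.7]
knobtop [ 609.  -120.9   69.1] 0.8
    [ 608.9 -122.2   70.4]
    [ 608.7 -120.4   69.8]
    [ 609.2 -121.    68.3]
tabR [551.8 -42.4  49.9] 0.5
    [552.6 -42.7  50.4]
    [551.7 -42.7  49. ]
    [551.7 -42.2  50.2]
tabM [532.5  51.7  49.9] 0.9
    [533.4  50.   50.2]
    [532.4  51.9  50.6]
    [532.4  52.   48.9]
tabL [513.5 145.3  49.3] 1.1
    [514.2 143.2  48.5]
    [513.4 145.3  50.2]
    [513.3 146.   47.5]
[ 6.22522254e+02  6.94172015e+01  1.98049059e-01 -2.95274260e+00] 11.347375223649975 [[0.  1.2 0.5 0.7 0.2 0.3]
 [0.1 1.2 0.9 0.6 1.1 0.8]
 [0.4 1.5 0.5 1.2 1.  0.2]
 [0.2 1.5 0.  0.7 0.5 0.1]
 [1.  0.8 0.7 0.4 0.4 0.4]
 [0.8 0.5 0.9 0.7 0.2 1.2]
 [0.7 1.  0.9 1.3 0.5 0.9]]
headR [621.6 -27.7  70. ]
headM [602.9  65.5  70. ]
headL [584.2 158.6  70. ]
knobtop [ 609.9 -121.8   67. ]
tabR [551.  -41.8  52. ]
tabM [532.3  51.3  52. ]
tabL [513.6 144.5  52. ]
```

The fixture sits at about (622, 69) and is turned +11.35°. The measured heights agree with the text to within about 3 mm. Now I'll go above the knob.

Request:
{"api": "carry_out", "payload": {"steps": [0,0,0,0,0,-1.135,1,0,0,0,0,0,-1.135,1,-2.7,1.2,2,0,0,0,1,-2.7,1.2,2,0,0,0,1,-2.7,1.2,2,0,0,0,1,-2.7,1.2,2,0,0,0,1,-2.78,1.13,2,0,0,0,1,0,0,0,0,0,0,1,0,0,0,0,0,0,1,0,0,0,0,0,0,1], "grip_force": 40}}

```text
time_s: 0.98
eef_pos: [609.8, -121.1, 131.6]
ee_rot: [-0.0, 0.634, 0.774, 0.0]
force: [-0.2, -0.0, 0.4]
grip_width: 0.995
```

```bash
python3 - <<'E'
from rig import readout,cams
import cv2
from h import *
s=readout.sense(); print(s['eef_pos'],s['ee_rot'],s['joints'],s['force'])
im=cams.capture("wrist")[:,:,::-1].copy()
W=cam_wrist(cams.calibration("wrist"),s['eef_pos'],s['ee_rot'])
for X in [(609.3,-121.4,70),(621.6,-27.7,73),(551,-41.8,55)]: print(proj(W,X))
cv2.imwrite("pics/w1.png",im)
E
```

```text
[ 609.75786751 -121.06819125  131.56161601] [-5.78892015e-05  6.33669809e-01  7.73603622e-01  7.17556058e-05] [-3.84262150e-01  6.09658463e-01  1.31483627e+00  1.82763242e-04
  1.21716578e+00 -5.82546101e-01] [-0.18229688 -0.03155424  0.40579495]
[318.39954227 251.06251709]
[377.33898857  89.61999182]
[245.26378279  92.6806982 ]
```

View pics/w1.png

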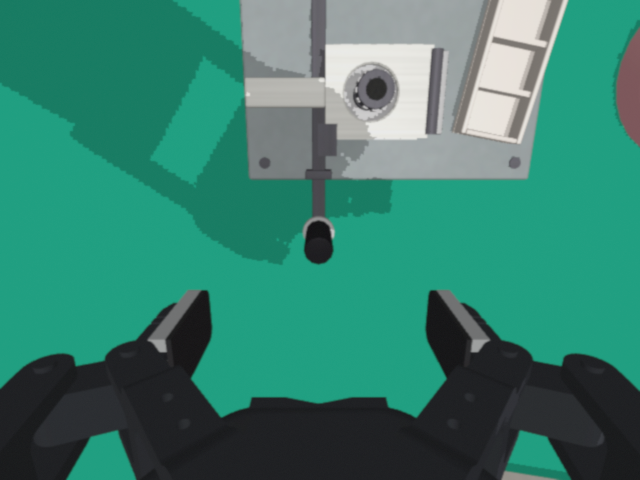

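The knob top is at (318,249), within 2 px of the prediction. Next is to descend and grip.

Request:
{"api": "carry_out", "payload": {"steps": [0,0,2.5,0,0,0,1,0,0,2.5,0,0,0,1,0,0,2.5,0,0,0,1,0,0,1.5,0,0,0,1,0,0,0,0,0,0,-1,0,0,0,0,0,0,-1,0,0,0,0,0,0,-1,0,0,0,0,0,0,-1,0,0,0,0,0,0,-1,0,0,0,0,0,0,-1,0,0,0,0,0,0,-1,0,0,0,0,0,0,-1], "grip_force": 40}}

```text
time_s: 2.03
eef_pos: [609.9, -121.7, 42.5]
ee_rot: [0.0, 0.634, 0.774, -0.0]
force: [-3.8, 0.0, 7.0]
grip_width: 0.198
```

Request:
{"api": "carry_out", "payload": {"steps": [-0.4,0,0,0,0,0,-1,-0.4,0,0,0,0,0,-1,-0.4,0,0,0,0,0,-1,-0.4,0,0,0,0,0,-1,-0.4,0,0,0,0,0,-1,-0.4,0,0,0,0,0,-1,-0.4,0,0,0,0,0,-1,-0.3,0,0,0,0,0,-1,0,0,0,0,0,0,-1,0,0,0,0,0,0,-1]}}

```text
time_s: 2.87
eef_pos: [615.8, -151.2, 42.5]
ee_rot: [-0.001, 0.634, 0.774, 0.0]
force: [-4.6, 4.0, 8.0]
grip_width: 0.195
```

```bash
python3 - <<'E'
from rig import readout,cams
import cv2
s=readout.sense(); print(s['eef_pos'],s['force'],s['grip_width'])
im=cams.capture("wrist")[:,:,::-1].copy()
cv2.imwrite("pics/w2.png",im)
E
```

```text
[ 615.81095138 -151.15947378   42.46504493] [-4.58987126  3.99359094  7.97605051] 0.19460334318149794
```

View pics/w2.png

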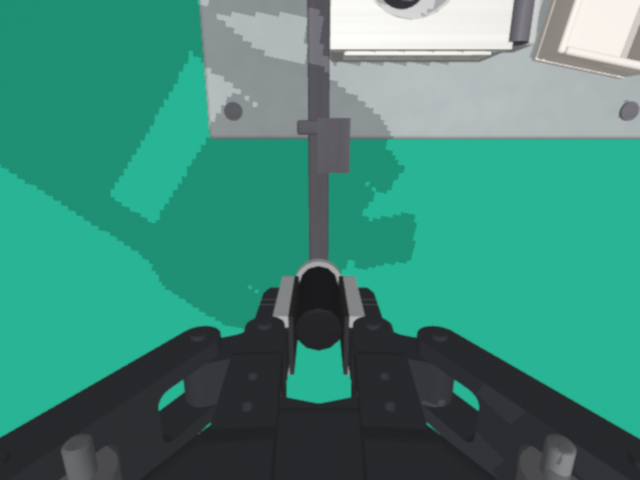

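It moved 30 mm and holds a steady 4 N at the stop, with the hook clear. Next I release, rise, and go over the left bolt with the fingers shut.

Request:
{"api": "carry_out", "payload": {"steps": [0,0,0,0,0,0,0.3,0,0,0,0,0,0,0.3,0,0,0,0,0,0,0.3,0,0,0,0,0,0,0.3,0,0,-2.5,0,0,0,0.3,0,0,-2.5,0,0,0,0.3,0,0,-2.5,0,0,0,0.3,0,0,-2.5,0,0,0,0.3,3.1,0.3,0,0,0,0,0,3.1,0.3,0,0,0,0,-1,3.1,0.3,0,0,0,0,-1,3.1,0.3,0,0,0,0,-1,3.1,0.3,0,0,0,0,-1,3.1,0.3,0,0,0,0,-1,3.1,0.3,0,0,0,0,-1,3.1,0.3,0,0,0,0,-1,3.1,0.3,0,0,0,0,-1,3.1,0.3,0,0,0,0,-1,0,0,2,0,0,0,-1,0,0,0,0,0,0,-1]}}

```text
time_s: 4.58
eef_pos: [582.7, 159.3, 118.5]
ee_rot: [-0.002, 0.633, 0.774, -0.002]
force: [-0.7, 0.4, -0.1]
grip_width: -0.002
```

```bash
python3 - <<'E'
from rig import readout,cams
import cv2
from h import *
s=readout.sense(); print(s['eef_pos'],s['force'],s['grip_width'])
im=cams.capture("wrist")[:,:,::-1].copy()
cv2.imwrite("pics/w3.png",im)
im=cams.capture("side")[:,:,::-1].copy()[165:285,240:400]
cv2.imwrite("pics/s3.png",cv2.resize(im,None,fx=5,fy=5,interpolation=cv2.INTER_CUBIC))
E
```

```text
[582.70991713 159.28400624 118.47673825] [-0.74276994  0.37572085 -0.07073946] -0.0021831947770395927
```

View pics/w3.png

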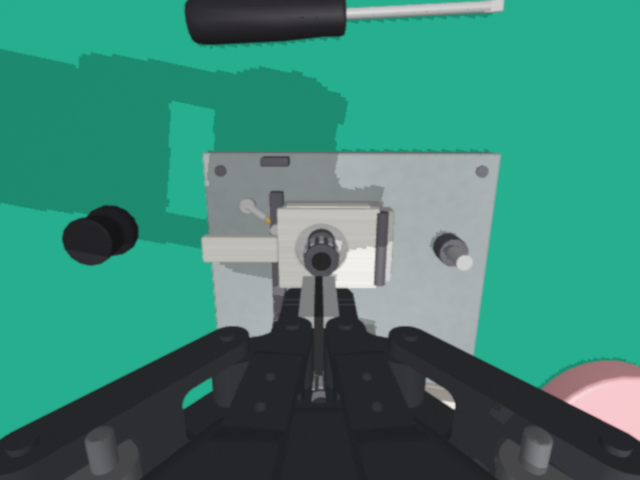

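View pics/s3.png

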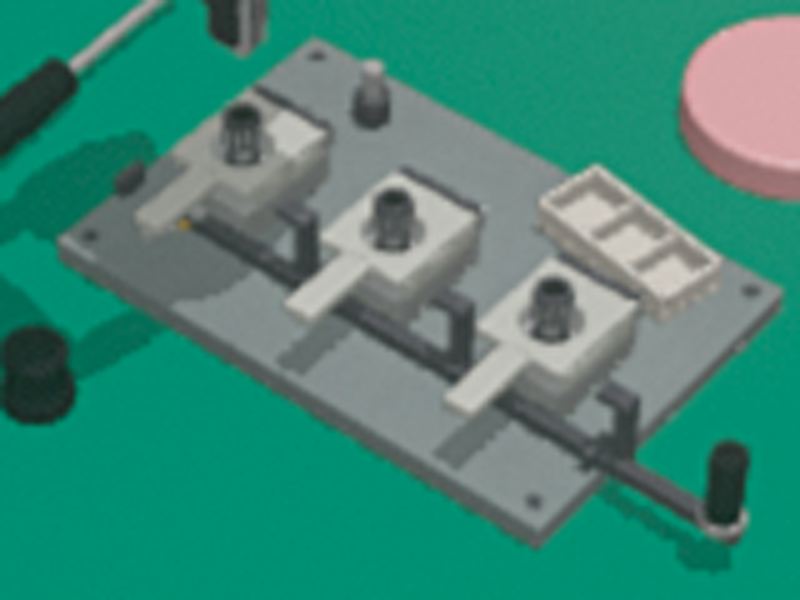

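The rail stays out with the hooks clear, and the fingers are over the left head at (321,260) in the wrist view. Now I descend slowly to tap it.

Request:
{"api": "carry_out", "payload": {"steps": [0,0,1.5,0,0,0,-1,0,0,1.5,0,0,0,-1,0,0,0.8,0,0,0,-1,0,0,0.2,0,0,0,-1,0,0,0.1,0,0,0,-1,0,0,0.1,0,0,0,-1,0,0,0.1,0,0,0,-1,0,0,0,0,0,0,-1,0,0,0,0,0,0,-1]}}

```text
time_s: 5.43
eef_pos: [584.6, 158.0, 78.7]
ee_rot: [0.0, 0.634, 0.774, 0.0]
force: [-0.7, -0.4, -0.2]
grip_width: -0.003
```

Request:
{"api": "carry_out", "payload": {"steps": [0,0,0.1,0,0,0,-1,0,0,0.1,0,0,0,-1,0,0,0.1,0,0,0,-1,0,0,0.1,0,0,0,-1,0,0,0.1,0,0,0,-1,0,0,0,0,0,0,-1,0,0,0,0,0,0,-1]}}

```text
time_s: 6.02
eef_pos: [584.3, 158.0, 73.2]
ee_rot: [-0.0, 0.634, 0.774, -0.0]
force: [0.4, 0.8, -0.1]
grip_width: 0.002
```

Request:
{"api": "carry_out", "payload": {"steps": [0,0,0.1,0,0,0,-1,0,0,0,0,0,0,-1,0,0,0,0,0,0,-1]}}

```text
time_s: 6.27
eef_pos: [584.5, 158.0, 73.1]
ee_rot: [0.0, 0.634, 0.774, 0.0]
force: [-3.0, -0.6, 6.9]
grip_width: 0.001
```

Request:
{"api": "carry_out", "payload": {"steps": [0,0,0.1,0,0,0,-1,0,0,0,0,0,0,-1,0,0,0,0,0,0,-1,0,0,0,0,0,0,-1]}}

```text
time_s: 6.6
eef_pos: [584.5, 158.0, 73.1]
ee_rot: [0.0, 0.634, 0.774, 0.0]
force: [-5.9, -0.6, 13.9]
grip_width: 0.001
```

The left bolt is rigid: 14 N at 73.1 mm. Now the middle one.

Request:
{"api": "carry_out", "payload": {"steps": [0,0,-1,0,0,0,-1,0,0,-1.2,0,0,0,-1,-2.4,0,0,0,0,0,-1,-2.4,0,0,0,0,0,-1,-2.4,0,0,0,0,0,-1,-2.3,0,0,0,0,0,-1,0,0,0,0,0,0,-1,0,0,1,0,0,0,-1,0,0,0.5,0,0,0,-1,0,0,0.1,0,0,0,-1,0,0,0.1,0,0,0,-1,0,0,0.1,0,0,0,-1,0,0,0.1,0,0,0,-1,0,0,0,0,0,0,-1,0,0,0,0,0,0,-1]}}

```text
time_s: 7.85
eef_pos: [603.1, 65.0, 74.4]
ee_rot: [0.0, 0.634, 0.774, 0.0]
force: [0.2, 0.1, 0.0]
grip_width: 0.0
```

Request:
{"api": "carry_out", "payload": {"steps": [0,0,0.1,0,0,0,-1,0,0,0,0,0,0,-1,0,0,0,0,0,0,-1,0,0,0,0,0,0,-1]}}

```text
time_s: 8.18
eef_pos: [603.1, 64.8, 73.3]
ee_rot: [0.0, 0.634, 0.774, 0.0]
force: [-0.3, 0.2, 0.2]
grip_width: 0.001
```

Request:
{"api": "carry_out", "payload": {"steps": [0,0,0.1,0,0,0,-1,0,0,0,0,0,0,-1,0,0,0,0,0,0,-1,0,0,0,0,0,0,-1]}}

```text
time_s: 8.52
eef_pos: [603.2, 64.8, 73.1]
ee_rot: [0.0, 0.634, 0.774, 0.0]
force: [-3.4, 0.1, 5.8]
grip_width: 0.002
```

Request:
{"api": "carry_out", "payload": {"steps": [0,0,0.1,0,0,0,-1,0,0,0,0,0,0,-1,0,0,0,0,0,0,-1,0,0,0,0,0,0,-1]}}

```text
time_s: 8.85
eef_pos: [603.2, 64.8, 73.0]
ee_rot: [0.0, 0.634, 0.774, 0.0]
force: [-5.4, -0.5, 13.7]
grip_width: -0.006
```

Request:
{"api": "carry_out", "payload": {"steps": [0,0,-1,0,0,0,-1,0,0,-1.2,0,0,0,-1,-2.4,0,0,0,0,0,-1,-2.4,0,0,0,0,0,-1,-2.4,0,0,0,0,0,-1,-2.3,0,0,0,0,0,-1,0,0,0,0,0,0,-1,0,0,1,0,0,0,-1,0,0,0.5,0,0,0,-1,0,0,0.1,0,0,0,-1,0,0,0.1,0,0,0,-1,0,0,0.1,0,0,0,-1,0,0,0.1,0,0,0,-1,0,0,0,0,0,0,-1,0,0,0,0,0,0,-1]}}

```text
time_s: 10.1
eef_pos: [621.8, -28.2, 74.4]
ee_rot: [0.0, 0.634, 0.774, 0.0]
force: [-0.8, 0.6, 0.1]
grip_width: 0.009
```

Request:
{"api": "carry_out", "payload": {"steps": [0,0,0.1,0,0,0,-1,0,0,0,0,0,0,-1,0,0,0,0,0,0,-1,0,0,0,0,0,0,-1]}}

```text
time_s: 10.43
eef_pos: [621.8, -28.4, 73.3]
ee_rot: [0.0, 0.634, 0.774, 0.0]
force: [-0.2, 0.2, -0.4]
grip_width: 0.002
```

Request:
{"api": "carry_out", "payload": {"steps": [0,0,0.1,0,0,0,-1,0,0,0,0,0,0,-1,0,0,0,0,0,0,-1,0,0,0,0,0,0,-1]}}

```text
time_s: 10.77
eef_pos: [621.8, -28.3, 72.4]
ee_rot: [0.0, 0.634, 0.774, 0.0]
force: [0.6, -0.2, 0.3]
grip_width: 0.001
```

The middle bolt is rigid at 13.7 N. The right one is already giving way, so I'll press it to its end.

Request:
{"api": "carry_out", "payload": {"steps": [0,0,0.1,0,0,0,-1,0,0,0.1,0,0,0,-1,0,0,0.1,0,0,0,-1,0,0,0.1,0,0,0,-1,0,0,0.1,0,0,0,-1,0,0,0,0,0,0,-1,0,0,0,0,0,0,-1]}}

```text
time_s: 11.35
eef_pos: [621.7, -28.3, 67.1]
ee_rot: [-0.0, 0.634, 0.774, -0.0]
force: [0.8, -0.5, 0.3]
grip_width: 0.007
```

Request:
{"api": "carry_out", "payload": {"steps": [0,0,0.1,0,0,0,-1,0,0,0,0,0,0,-1,0,0,0,0,0,0,-1,0,0,0,0,0,0,-1]}}

```text
time_s: 11.68
eef_pos: [621.8, -28.3, 67.0]
ee_rot: [0.0, 0.634, 0.774, 0.0]
force: [-1.3, -0.0, 6.7]
grip_width: 0.003
```

The right bolt sank 6 mm and stopped at 67.0, so it is the loose one. I'll rise, turn the jaws across the tab, move back, and tilt 35° forward so that lifting ends near upright.

Request:
{"api": "carry_out", "payload": {"steps": [0,0,-2.5,0,0,0,-1,0,0,-2.5,0,0,0,-1,0,0,-2.5,0,0,0,-1,0,0,-2.5,0,0,0,-1,0,0,0,0,0,1.2,0,0,0,0,0,0,1.2,0,0,0,0,0,0,1.2,0,0,0,0,0,0,1.2,0,0,0,0,0,0,1.2,0,0,0,0,0,0,1.2,0,0,0,0,0,0,1.2,0,0,0,0,0,0,1.2,0,0,0,0,0,0,1.2,0,0,0,0,0,0,1.2,0,0,0,0,0,0,1.2,0,0,0,0,0,0,1.2,0,0,0,0,0,0,1.2,0,0,0,0,0,0,1.2,0,0,0,0,0,0,1.2,0,0,0,0,0,0,0,0]}}

```text
time_s: 13.35
eef_pos: [621.5, -28.2, 165.9]
ee_rot: [-0.0, 0.995, 0.097, -0.0]
force: [0.9, 0.1, -0.4]
grip_width: 0.5
```

Request:
{"api": "carry_out", "payload": {"steps": [-2.1,0,1,0,0,0,0,-2.1,0,1,0,0,0,0,-2.1,0,1,0,0,0,0,-2.1,0,1,0,0,0,0,-2.05,-0.06,0.9,0,0,0,0,0,0,0,0,1,0,0,0,0,0,0,1,0,0,0,0,0,0,1,0,0,0,0,0,0,1,0,0,0,0,0,0,1,0,0,0,0,0,0,1,0,0,0,0,0,0,1,0,0,0,0,0,0,0,0,0,0,0,0,0,0,0,0]}}

```text
time_s: 14.52
eef_pos: [519.1, -47.5, 117.0]
ee_rot: [-0.03, 0.954, 0.096, 0.284]
force: [0.1, -0.5, 0.0]
grip_width: 0.503
```

```bash
python3 - <<'E'
from rig import readout,cams
import cv2
from h import *
s=readout.sense(); print(s['time_s'],s['eef_pos'],s['joints'].round(3),s['force'])
R=Rn.from_quat(np.roll(s['ee_rot'],-1)).as_matrix(); print(R.round(3))
th=0.19805; F=np.array([[np.cos(th),-np.sin(th),0],[np.sin(th),np.cos(th),0],[0,0,1]]); o=np.array([622.52,69.4,0])
print('TCP fix',(F.T@(s['eef_pos']-o)).round(1),'toolz fix',(F.T@R[:,2]).round(3))
g=o+F@[-78,-95,51]; print('grip pt in tool cm',(R.T@(g-s['eef_pos'])/10).round(2))
im=cams.capture("wrist")[:,:,::-1].copy()
W=cam_wrist(cams.calibration("wrist"),s['eef_pos'],s['ee_rot'])
for l in [(-92,-95,55),(-78,-95,55),(-92,-103,55),(-92,-87,55)]:
    p=proj(W,o+F@np.array(l));print(p); cv2.circle(im,tuple(int(round(v)) for v in p),2,(0,0,255),-1)
cv2.imwrite("pics/w4.png",im)
im=cams.capture("side")[:,:,::-1].copy(); cv2.imwrite("pics/s4.png",im)
E
```

```text
14.5167 [519.08246886 -47.46776745 117.01860398] [-0.499  0.241  2.069  0.811  0.512  0.215] [ 0.13144413 -0.54696068  0.02391304]
[[ 0.82   0.201  0.535]
 [ 0.166 -0.98   0.112]
 [ 0.547 -0.003 -0.837]]
TCP fix [-124.4  -94.2  117. ] toolz fix [ 0.547  0.005 -0.837]
grip pt in tool cm [0.27 0.12 8.06]
[320.93594286 254.94396573]
[320.98704327 233.36306865]
[333.83033541 254.98757336]
[308.04633253 254.90037428]
```

View pics/w4.png

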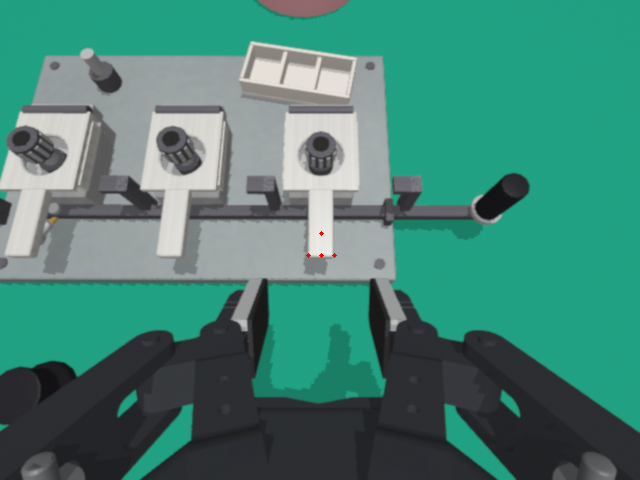

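View pics/s4.png

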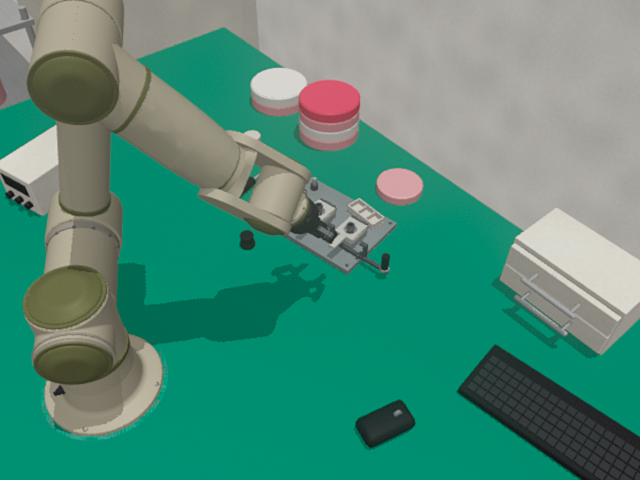

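The predicted tab points land right on the tab's end at (321,255). Advance along the tool axis and close.

Request:
{"api": "carry_out", "payload": {"steps": [0.25,0.1,2.5,0,0,0,0,0,0,2.5,0,0,0,0,0,0,2,0,0,0,0,0,0,1.5,0,0,0,0,0,0,1.0,0,0,0,0,0,0,0.4,0,0,0,0,0,0,0,0,0,0,0,0,0,0,0,0,0,0]}}

```text
time_s: 15.28
eef_pos: [575.2, -36.5, 36.2]
ee_rot: [-0.03, 0.953, 0.096, 0.285]
force: [-0.3, -0.9, -0.0]
grip_width: 0.502
```

Request:
{"api": "carry_out", "payload": {"steps": [0,0,0,0,0,0,-1,0,0,0,0,0,0,-1,0,0,0,0,0,0,-1,0,0,0,0,0,0,-1,0,0,0,0,0,0,-1,0,0,0,0,0,0,-1], "grip_force": 40}}

```text
time_s: 15.78
eef_pos: [575.0, -37.0, 36.2]
ee_rot: [-0.03, 0.953, 0.096, 0.285]
force: [-4.2, -2.9, 6.2]
grip_width: 0.178
```

```bash
python3 - <<'E'
from rig import readout,cams
import cv2
from h import *
s=readout.sense(); print(s['time_s'],s['eef_pos'],s['joints'].round(3),s['force'],s['grip_width'])
R=Rn.from_quat(np.roll(s['ee_rot'],-1)).as_matrix()
th=0.19805; F=np.array([[np.cos(th),-np.sin(th),0],[np.sin(th),np.cos(th),0],[0,0,1]]); o=np.array([622.52,69.4,0])
print('grip fix',(F.T@(s['eef_pos']-19*R[:,2]-o)).round(1))
# arc: rotate about hinge in 5deg steps, 12 rows; tool-frame shift of first and check constancy
h=o+F@[16,-95,51]; ax=F@[0,1,0]; p=s['eef_pos'].copy(); Rc=R.copy()
for d in (4,5):
    Q=Rn.from_rotvec(ax*np.radians(d)).as_matrix(); pn=h+Q@(p-h)
    print(d,'shift cm',(Rc.T@(pn-p)/10).round(3),'rot units',((Rc.T@ax)*d/5).round(3))
im=cams.capture("wrist")[:,:,::-1]; cv2.imwrite("pics/w5.png",im)
E
```

```text
15.7833 [575.01244378 -36.95547944  36.20098212] [-0.415  0.503  1.971  1.092  0.368 -0.025] [-4.2361679  -2.86806136  6.19050783] 0.17762099789421998
grip fix [-77.9 -95.   52.1]
4 shift cm [ 0.253 -0.002 -0.535] rot units [ 0.001 -0.8    0.003]
5 shift cm [ 0.322 -0.002 -0.666] rot units [ 0.001 -1.     0.004]
```

View pics/w5.png

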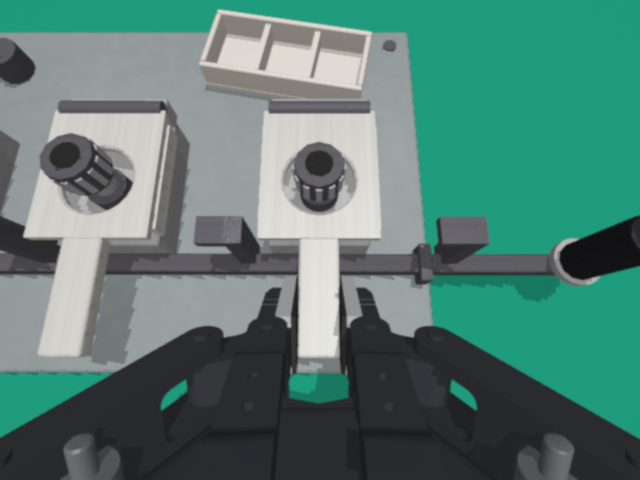

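The tab is held between the pads and the grip point matches within 1 mm. Lift along the hinge arc, 4° per row, and check partway.

Request:
{"api": "carry_out", "payload": {"steps": [0.253,0,-0.535,0,-0.8,0,-1,0.253,0,-0.535,0,-0.8,0,-1,0.253,0,-0.535,0,-0.8,0,-1,0.253,0,-0.535,0,-0.8,0,-1,0.253,0,-0.535,0,-0.8,0,-1,0,0,0,0,0,0,-1,0,0,0,0,0,0,-1]}}

```text
time_s: 16.42
eef_pos: [574.1, -36.7, 59.7]
ee_rot: [-0.02, 0.984, 0.102, 0.147]
force: [-14.6, -19.5, 4.3]
grip_width: 0.173
```

```bash
cat > chk.py <<'E'
from rig import readout,cams
import cv2,sys
from h import *
s=readout.sense(); print(s['time_s'],s['joints'].round(3),s['force'],s['grip_width'])
R=Rn.from_quat(np.roll(s['ee_rot'],-1)).as_matrix()
th=0.19805; F=np.array([[np.cos(th),-np.sin(th),0],[np.sin(th),np.cos(th),0],[0,0,1]]); o=np.array([622.52,69.4,0])
g=F.T@(s['eef_pos']-19*R[:,2]-o); z=F.T@R[:,2]
print('grip fix',g.round(1),'angle',np.degrees(np.arctan2(g[2]-51,16-g[0])),'radius',np.hypot(g[2]-51,16-g[0]),'tilt',np.degrees(np.arctan2(z[0],-z[2])))
cv2.imwrite(f"pics/{sys.argv[1]}.png",cams.capture("wrist")[:,:,::-1])
E
python3 chk.py w6
```

```text
16.4167 [-0.341  0.497  1.765  0.27   0.646  0.825] [-14.64452477 -19.53158998   4.28323906] 0.17289316732695836
grip fix [-73.9 -94.7  77.9] angle 16.632037076255465 radius 93.80897167330662 tilt 17.064693898653246
```

View pics/w6.png

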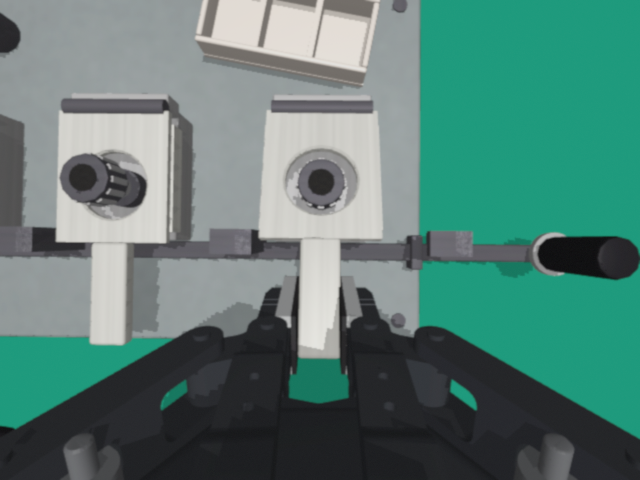

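The cap is rising and now at about 16.6°, but there is some side force. I'll let it settle and read it again.

Request:
{"api": "carry_out", "payload": {"steps": [0,0,0,0,0,0,-1,0,0,0,0,0,0,-1]}}

```text
time_s: 16.63
eef_pos: [574.1, -36.7, 59.5]
ee_rot: [-0.02, 0.984, 0.102, 0.148]
force: [-12.0, -18.5, 4.9]
grip_width: 0.18
```

```bash
python3 chk.py w7; python3 -c "
from rig import readout
from h import *
s=readout.sense();R=Rn.from_quat(np.roll(s['ee_rot'],-1)).as_matrix()
th=0.19805; F=np.array([[np.cos(th),-np.sin(th),0],[np.sin(th),np.cos(th),0],[0,0,1]])
print((F.T@R).round(4)); print(R.T@s['force'],s['wrist_torque'])"
```

```text
16.6333 [-0.341  0.497  1.766  0.272  0.645  0.825] [-11.99755615 -18.48298178   4.9259105 ] 0.18046083784561248
grip fix [-73.9 -94.8  77.7] angle 16.52596613281319 radius 93.82260079571924 tilt 17.112666048066238
[[ 0.9557  0.0095  0.2942]
 [ 0.0062 -0.9999  0.0121]
 [ 0.2943 -0.0097 -0.9557]]
[-14.19063748  15.34136621 -10.08598494] [-3.02386759  1.6648045  -1.13350366]
```

Request:
{"api": "carry_out", "payload": {"steps": [-0.15,0.2,-0.1,0,0,0,-1,0,0,0,0,0,0,-1,0,0,0,0,0,0,-1]}}

```text
time_s: 16.93
eef_pos: [574.2, -37.0, 60.3]
ee_rot: [-0.021, 0.983, 0.102, 0.149]
force: [3.6, -3.5, -2.7]
grip_width: 0.176
```

```bash
python3 chk.py w8
```

```text
16.9333 [-0.343  0.495  1.767  0.279  0.644  0.818] [ 3.55107338 -3.47234215 -2.69411426] 0.17589027224787748
grip fix [-73.9 -95.1  78.5] angle 16.984451146649914 radius 94.04250325779003 tilt 17.308825460286233
```

Forces are low again. I'll continue more slowly at 3° per row.

Request:
{"api": "carry_out", "payload": {"steps": [0.19,0,-0.4,0,-0.6,0,-1,0.19,0,-0.4,0,-0.6,0,-1,0.19,0,-0.4,0,-0.6,0,-1,0.19,0,-0.4,0,-0.6,0,-1,0.19,0,-0.4,0,-0.6,0,-1,0.19,0,-0.4,0,-0.6,0,-1,0.19,0,-0.4,0,-0.6,0,-1,0,0,0,0,0,0,-1,0,0,0,0,0,0,-1]}}

```text
time_s: 17.73
eef_pos: [582.6, -35.3, 89.3]
ee_rot: [-0.002, 0.994, 0.104, -0.033]
force: [-0.6, -4.0, -0.3]
grip_width: 0.175
```

```bash
python3 chk.py w9
```

```text
17.7333 [-0.253  0.615  1.429 -0.021  1.162  1.117] [-0.62905247 -4.02090613 -0.26518826] 0.17456975703576522
grip fix [-58.5 -95.  108.3] angle 37.54423906333463 radius 94.00198114606717 tilt -3.777183706172439
```

Request:
{"api": "carry_out", "payload": {"steps": [0.19,0,-0.4,0,-0.6,0,-1,0.19,0,-0.4,0,-0.6,0,-1,0.19,0,-0.4,0,-0.6,0,-1,0.19,0,-0.4,0,-0.6,0,-1,0.19,0,-0.4,0,-0.6,0,-1,0.19,0,-0.4,0,-0.6,0,-1,0.19,0,-0.4,0,-0.6,0,-1,0.19,0,-0.4,0,-0.6,0,-1,0,0,0,0,0,0,-1,0,0,0,0,0,0,-1,0,0,0,0,0,0,-1]}}

```text
time_s: 18.7
eef_pos: [604.4, -31.0, 116.9]
ee_rot: [0.019, 0.965, 0.102, -0.239]
force: [-1.8, -4.0, 2.3]
grip_width: 0.177
```

```bash
python3 chk.py w10; python3 -c "
from rig import cams
import cv2
a=cams.capture('side')[150:300,230:430,::-1]; cv2.imwrite('pics/s10.png',cv2.resize(a,None,fx=4,fy=4,interpolation=cv2.INTER_CUBIC))
a=cams.capture('scene')[210:405,210:430,::-1]; cv2.imwrite('pics/c10.png',cv2.resize(a,None,fx=3,fy=3,interpolation=cv2.INTER_CUBIC))"
```

```text
18.7 [-0.175  0.877  0.952 -0.168  1.768  1.19 ] [-1.77991786 -4.00464626  2.25744318] 0.17731434800173643
grip fix [-28.7 -95.  133.7] angle 61.61582744077672 radius 94.00291612535234 tilt -27.75866635246384
```

View pics/w10.png

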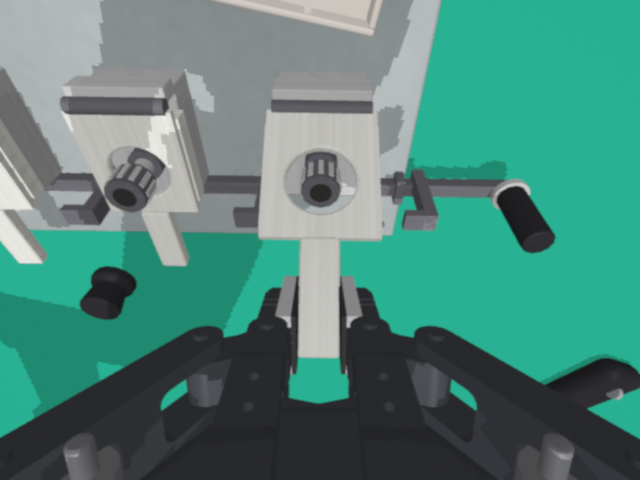

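View pics/s10.png

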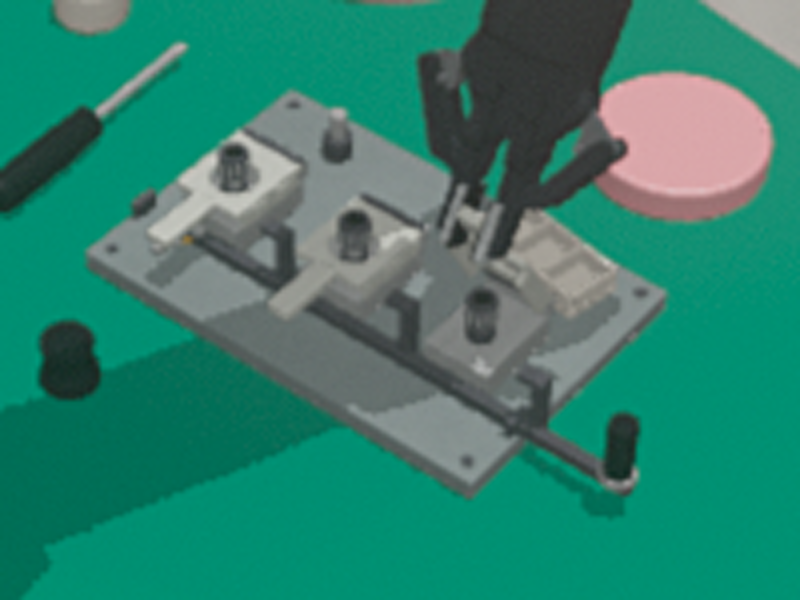

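View pics/c10.png

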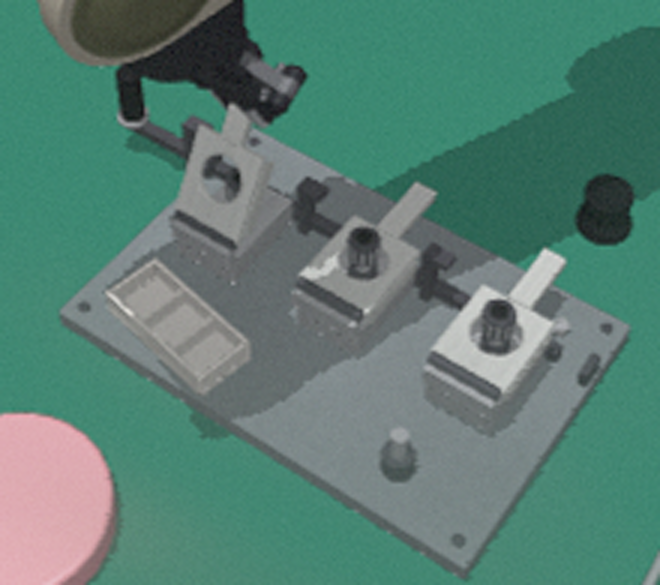

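All three views agree. The right cap stands open at about 61° with its tab between the pads; in the scene zoom the cap is at (222,180). The other two caps are shut, the knob is out, and the tray, screw and loupe are where they were. Handing in.

```bash
python3 -c "
from rig import finish_job
print(finish_job())"
```

```text
the job is handed in; nothing more can be done
None
```

The loose bolt is the right-hand one. Its cap was open at about 61° in the gripper when I handed in, at 18.7 s.

- **Stop knob:** I pulled it out 30 mm to its stop. It stayed there after release, and the last pictures still show it out.
- **Left and middle bolts:** both are rigid, holding about 14 N at 73 mm above the bench.
- **Right bolt:** it sank 6 mm, to 67 mm, and stayed down.
- **Last checks:** the wrist force was about 5 N and the gripper opening matched the tab's width. The other two caps were shut, and the tray, spare screw, loupe and screwdriver looked unmoved. I did not check the jar and mouse closely, but the arm never went near them.
- **What went wrong:** early in the lift the arm could not keep up with the commanded arc. That caused about 24 N of side force at 17° open. I corrected the pose, which brought it down to about 6 N, and finished the lift more slowly.
- **Small disagreement:** the first camera heights were 1 to 5 mm below the stated ones. Touching the bolts confirmed the stated 73 mm.

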